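# Make up two microscopy sample kits

### The arm

A 6-joint arm with a two-finger parallel gripper is mounted at the origin on the work surface. World frame = base frame: x ahead of the robot, y to its left, z up, the work surface at z = 0. Lengths are in mm, angles in rad, forces in N, time in s.
With the tool pointing down it reaches from about 300 to 775 mm from the base axis. Payload 14.6 kg.
Tool frame: the origin (TCP) lies at the very end of the fingers, on their centre line; the grasp point (between the pads) lies 19 mm behind it; z points along the fingers, y is the direction in which the jaws open and shut (so a half turn about z gives the same grasp; the last joint's range is limited). The gripper opens to 94 mm and grips with 3 to 60 N. Pads are 16 mm wide; open, the fingers measure 119 mm over their backs; the gripper's body (75 mm by 177 mm) begins 78 mm behind the grasp point.
Start: joints at [1.056, 0.3, 1.521, -0, 1.321, -0.067], TCP at [238.137, 495.762, 205.446] pointing down, gripper open.
Joint ranges: [-3.03, 3.03], [-0.79, 2.21], [0.23, 2.52], [-1.04, 4.18], [0, 3.07], [-2.55, 2.55]. Speed limits (rad/s): [2.22, 2.22, 2.57, 3.14, 3.14, 3.14].

### API

Orientations are given as [roll, pitch, yaw] about the fixed x, y, z axes, in that order (R = Rz(yaw) Ry(pitch) Rx(roll)).
In Python, from cell import manip gives the robot as it stands.
- The arm moves only by the shell command python3 -m pendant 'ROWS' [FORCE]. ROWS is JSON, a list of rows, each an object with "claw": the finger opening in m, from 0 to 0.094; "delta_pos": the shift along the tool's x, y, z in m, a list of three; "rotation": the turn, a rotation vector about the tool's x, y, z in rad, a list of three. A call has 1 to 10 rows; each row is the pose to reach, as a shift and turn from the pose measured when the call began, along the tool's axes at that moment; what a row does not reach only later rows make up. A row lasts 1/8 s, in which the tool goes at most 62.5 mm and 10.7 degrees, less where a joint would pass 70% of its speed; a pose out of reach is approached as far as the arm can. A call with a gripper value outside its range is refused whole. The fingers move at their own pace and stop on an object; FORCE is the grip in N (left out, the last holds). Time passes only in rows, so rows that repeat a pose let the fingers close. It gives the time, the measured TCP pose, the force and the opening at its end, in the units of the state.
- manip.read_state(): the state, without advancing time (a new reading comes with each control period).
- manip.camera(name): name is "scene" or "top" or "wrist"; returns the picture (420x560x3 uint8, red, green, blue); there is no depth.
- manip.camera_model(name): a dict with "fx", "fy", "cx", "cy" (pixels), "distortion" ([k1, k2, p1, p2, k3] as OpenCV has them; the pictures are not rectified), "cam_to_world" (4x4, takes a point from camera to world coordinates); the wrist camera has in their place "T_tool_cam" (4x4, takes a point from camera to tool coordinates, whose origin is the TCP and whose axes are the flange's). Camera axes: x right, y up, looking along -z (the intrinsics and any distortion apply to the point x, -y, -z); pixel columns grow to the right and rows downward; lengths in mm; the calibration is good to about 2 mm. A picture is of the moment at which its call begins: read the wrist's pose just before it. camera_model takes no time and is no camera call.
- manip.sign_off(): hands the job in, once; it reports no verdict.
The state is a dict: "clock": time; "joints": joint angles; "qd": joint speeds; "effort": joint torques, N m; "eef_pos": TCP position; "eef_rot": TCP orientation; "wrist_force": force on the tool from outside, world axes, zero at the start; "moment": the same for the moment, N m; "finger_gap": finger opening in mm.
Only numpy, scipy, OpenCV 4.12 (cv2) and the standard library are available. Lean on these libraries where they do the work, as an engineer would, in place of code of your own. Each camera call takes 0.05 s, during which the arm holds its last target.

### The job

Make up the two kits for the microscope: in the green tray put the blue-capped vial and the orange slide box, in the grey tray put the amber vial with the white cap and the yellow slide box. In each tray stand the vial upright in the middle of the round mark and lay the slide box flat, label up, squarely in the rectangular mark, its long side along the mark's long side. Never let any vial tip over, and leave the red-capped vial, the grey jar with the black lid and the glass beaker where they are.

Things in the scene. Friction and masses are not known exactly. Their poses are not given: they have to be found in the camera images.
- blue_vial_c (a point): clear glass with a white paper band and a BLUE cap: upright closed round vial, 28 mm diameter, 58 mm tall, about 40 g; the point is at its centre, half-way up (29 mm above its underside), z along its axis. Stands on the bench among the stock.
- amber_vial_c (a point): amber (brown) glass with a white paper band and a WHITE cap: upright closed round vial, 28 mm diameter, 58 mm tall, about 40 g; the point is at its centre, half-way up (29 mm above its underside), z along its axis. Stands on the bench among the stock.
- orange_box_c (a point): ORANGE plastic: closed flat-topped slide box, 80 mm long (its x), 32 mm wide (its y), 36 mm tall (its z up), about 70 g, with a white label on top; the point is at its centre, half-way up (18 mm above its underside). Stands on the bench among the stock.
- yellow_box_c (a point): YELLOW plastic: closed flat-topped slide box, 80 mm long (its x), 32 mm wide (its y), 36 mm tall (its z up), about 70 g, with a white label on top; the point is at its centre, half-way up (18 mm above its underside). Stands on the bench among the stock.
- green_tray: GREEN fixed shallow tray, 180 (x) x 120 (y) mm; origin: centre of its underside on the bench, z up. Floor top 4 mm above the origin; 4 mm thick lip all round, top at 10 mm. Flat white marks with black edges: a round one, 40 mm across, for a vial, centred at tray x = -55 mm, y = 0; a rectangular one for a slide box, centred at x = +40 mm, y = 0, 90 mm long along the tray's y, 42 mm along its x.
- grey_tray: GREY fixed shallow tray, 180 (x) x 120 (y) mm; origin: centre of its underside on the bench, z up. Floor top 4 mm above the origin; 4 mm thick lip all round, top at 10 mm. Flat white marks with black edges: a round one, 40 mm across, for a vial, centred at tray x = -55 mm, y = 0; a rectangular one for a slide box, centred at x = +40 mm, y = 0, 90 mm long along the tray's y, 42 mm along its x.
- red_vial_c (a point): not wanted, leave it: clear glass with a white paper band and a RED cap, upright closed round vial, 28 mm diameter, 58 mm tall, about 40 g; the point is at its centre, half-way up (29 mm above its underside), z along its axis.
- jar_c (a point): not wanted, leave it: grey round specimen jar with a black lid, 44 mm diameter, 45 mm tall; the point is at its centre, half-way up, z along its axis.
- beaker: not wanted, leave it: empty glass beaker, 72 mm diameter at the rim, 85 mm tall; origin at the centre of its underside, z up.

How it is judged:
By the outcome, as a careful person would: the job done as asked, in the order asked, and still so for the second after the job is handed in, with the robot touching nothing.
It also fails if it takes over 112 s, if anything falls off the work surface, if the arm or the gripper's body presses on something with over 40 N, if the wrist force passes 120 N, or if a joint passes its speed limit or range.

## Working session

There is one attempt and no reset: what is moved stays moved. The work goes in short steps, Python scripts to look and compute and a shell command to move; the robot and the scene stay as the last step left them, time stands still between calls to the robot, and variables do not carry over. Pictures are saved under pics/ and viewed, and the job is handed in when it is done.

```bash
mkdir -p pics; ls; python3 - <<'E'
from cell import manip
import cv2
s=manip.read_state(); print(s)
for n in ["scene","top","wrist"]:
    im=manip.camera(n); cv2.imwrite(f"pics/{n}0.png",cv2.cvtColor(im,cv2.COLOR_RGB2BGR))
    print(n,manip.camera_model(n))
E
```

```text
pics
{'clock': 0.0, 'joints': array([ 1.05640439e+00,  3.00466300e-01,  1.52158797e+00,  3.15900936e-05,
        1.32067990e+00, -6.66262294e-02]), 'qd': array([ 0.00078589,  0.00046665, -0.00022119,  0.00067785,  0.00125562,
        0.00044833]), 'effort': array([ 5.67326606e-04, -5.31782091e+01, -3.52763557e+01,  7.09390990e-02,
        2.40193005e-02, -8.46219837e-05]), 'eef_pos': array([238.00387888, 495.54839204, 204.88604558]), 'eef_rot': array([-3.14045571e+00, -1.06528770e-04,  2.69381904e+00]), 'wrist_force': array([1.18295513, 0.58966148, 0.14021979]), 'moment': array([-0.00563776,  0.03904298, -0.00735431]), 'finger_gap': 93.9898666043103}
scene {'fx': 484.15660802220964, 'fy': 484.15660802220964, 'cx': 274.931333289719, 'cy': 210.0840432830852, 'distortion': array([-0.0363751,  0.       ,  0.       ,  0.       ,  0.       ]), 'cam_to_world': array([[ 3.09979266e-01, -7.55494398e-01,  5.77183739e-01,
         1.09626527e+03],
       [ 9.50718259e-01,  2.50721667e-01, -1.82410082e-01,
        -1.73235862e+02],
       [-6.90267398e-03,  6.05282463e-01,  7.95980837e-01,
     
[... 511 characters left out ...]
,  1.09595091e-01,  9.93910142e-01,
         9.96071280e+02],
       [ 0.00000000e+00,  0.00000000e+00,  0.00000000e+00,
         1.00000000e+00]])}
wrist {'fx': 340.7719272446569, 'fy': 340.7719272446569, 'cx': 278.1535040520263, 'cy': 203.18020627543262, 'distortion': array([-0.03224787,  0.        ,  0.        ,  0.        ,  0.        ]), 'T_tool_cam': array([[-8.58313482e-04,  9.73874501e-01,  2.27085268e-01,
         6.59814431e+01],
       [ 9.99999142e-01,  1.06065932e-03, -7.69034125e-04,
        -8.16789314e-01],
       [-9.89802831e-04,  2.27084413e-01, -9.73874576e-01,
        -1.80374452e+02],
       [ 0.00000000e+00,  0.00000000e+00,  0.00000000e+00,
         1.00000000e+00]])}
```

View pics/top0.png

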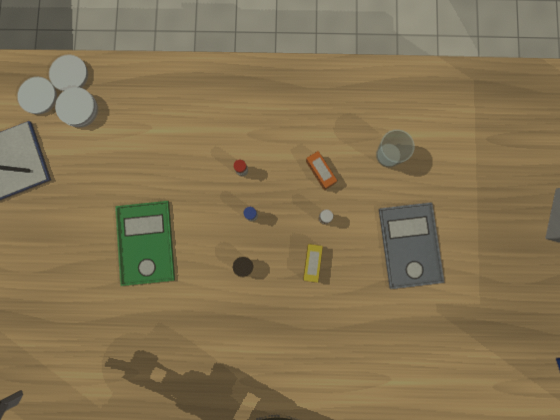

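View pics/scene0.png

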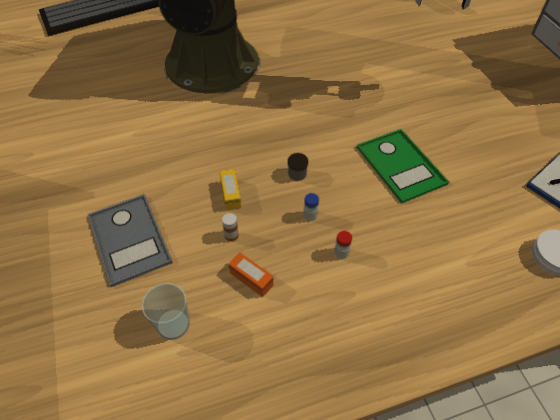

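Top view: green tray at about (146,243), grey tray (411,245), blue cap (250,214), white cap (326,216), orange box (321,170), yellow box (313,263), red cap (240,167), jar (243,267), beaker (396,148). All are upright. Next I'll measure them in both views.

```bash
cat > h.py <<'E'
import numpy as np, cv2
from scipy.spatial.transform import Rotation as Rn
from cell import manip
def und(px,m):
    K=np.array([[m["fx"],0,m["cx"]],[0,m["fy"],m["cy"]],[0,0,1.]])
    return cv2.undistortPoints(np.array(px,float).reshape(-1,1,2),K,np.array(m["distortion"])).reshape(-1,2)
def cast(px,m,T,z):
    n=und(px,m); d=np.c_[n[:,0],-n[:,1],-np.ones(len(n))]@T[:3,:3].T; o=T[:3,3]
    return o+d*((z-o[2])/d[:,2])[:,None]
def pose(s):
    T=np.eye(4);T[:3,:3]=Rn.from_euler('xyz',s["eef_rot"]).as_matrix();T[:3,3]=s["eef_pos"];return T
def blobs(mask,amin=15):
    mask=cv2.morphologyEx(mask.astype(np.uint8)*255,cv2.MORPH_CLOSE,np.ones((3,3)))
    n,l,st,c=cv2.connectedComponentsWithStats(mask)
    out=[]
    for i in range(1,n):
        if st[i,4]>=amin: out.append((st[i,4],c[i],cv2.findContours((l==i).astype(np.uint8),cv2.RETR_EXTERNAL,cv2.CHAIN_APPROX_NONE)[0][0]))
    return sorted(out,key=lambda t:-t[0])
def hsv(im): return cv2.cvtColor(im,cv2.COLOR_RGB2HSV).astype(int)
E
python3 - <<'E'
from h import *
for n in ["top","scene"]:
    im=cv2.imread(f"pics/{n}0.png")[:,:,::-1].copy(); m=manip.camera_model(n);T=m["cam_to_world"]
    h=hsv(im);H,S,V=h[...,0],h[...,1],h[...,2]
    M={"blue58":((H>105)&(H<130)&(S>130)&(V>60),58),"red58":(((H<4)|(H>174))&(S>170)&(V>80),58),
       "orange36":((H>=4)&(H<12)&(S>200)&(V>120),36),"yellow36":((H>22)&(H<33)&(S>190)&(V>130),36),
       "green10":((H>45)&(H<80)&(S>120),10),"white":((S<45)&(V>130),0)}
    for k,(mk,z) in M.items():
        for a,c,ct in blobs(mk)[:14 if k=="white" else 2]:
            r=cv2.minAreaRect(ct); 
            print(n,k,a,c.round(1),[ (zz,cast([c],m,T,zz)[0,:2].round(1)) for zz in ((4,36,58) if k=="white" else (z,))],"rect",np.round(r[0],1),np.round(r[1],1),round(r[2],1))
E
```

```text
top green10 975 [146.6 248.4] [(10, array([480.4, 303.4]))] rect [146.  247.8] [44.4 41.4] 2.5
top green10 16 [141.9 276.6] [(10, array([417.9, 310.3]))] rect [142.6 277.2] [10.8  3.2] 18.4
top white 19322 [321.   24.2] [(4, array([1018.4,  -80.2])), (36, array([1000.4,  -77.9])), (58, array([988.1, -76.3]))] rect [315.5  28. ] [ 56. 487.] 90.0
top white 3182 [59. 91.] [(4, array([844.4, 533.4])), (36, array([832. , 515.9])), (58, array([823.6, 503.8]))] rect [60.4 96.4] [66.2 76. ] 55.1
top white 2133 [ 18.2 159.2] [(4, array([679.3, 616.1])), (36, array([672.3, 595.9])), (58, array([667.5, 582. ]))] rect [ 13.1 159. ] [61.  48.2] 71.1
top white 554 [94.3 40.8] [(4, array([969.6, 458.3])), (36, array([953.3, 443.2])), (58, array([942. , 432.8]))] rect [94.5 40.5] [17. 35.] 90.0
top white 521 [407.6 227. ] [(4, array([ 540.6, -279.5])), (36, array([ 538. , -270.8])), (58, array([ 536.3, -264.8]))] rect [407.6 227. ] [14.4 36. ] 83.3
top white 516 [143.4 224.9] [(4, array([533.3, 315.2])), (36, array([530.9, 304.7])), (58, array([529.4, 297.5]))] rect [143.4 224.9] [14.3 36.3] 84.3
to
[... 2467 characters left out ...]
ay([ 474.7, -289.6])), (58, array([ 492.9, -286.2]))] rect [121.2 217.3] [12.  15.6] 45.0
scene white 134 [229.3 183.7] [(4, array([431.3, -63.9])), (36, array([458.5, -68.4])), (58, array([477.2, -71.4]))] rect [229.3 183.5] [16.9  7.8] 78.7
scene white 122 [229.  218.9] [(4, array([520.7, -88.2])), (36, array([544.2, -91.7])), (58, array([560.4, -94.1]))] rect [229. 219.] [10. 12.] 90.0
scene white 112 [387.  147.5] [(4, array([439.8, 300.8])), (36, array([466.6, 281.4])), (58, array([485. , 268.1]))] rect [387.  147.5] [ 9. 14.] 90.0
scene white 49 [171.1 318.5] [(4, array([ 697.4, -239.2])), (36, array([ 713.7, -236.5])), (58, array([ 724.9, -234.7]))] rect [170.3 318.7] [ 4.1 25.1] 65.6
```

```bash
python3 - <<'E'
import cv2
a=cv2.imread("pics/top0.png")[130:300,220:450]
cv2.imwrite("pics/topz.png",cv2.resize(a,None,fx=3.4,fy=3.4,interpolation=cv2.INTER_CUBIC))
E
```

```text
(no output)
```

View pics/topz.png

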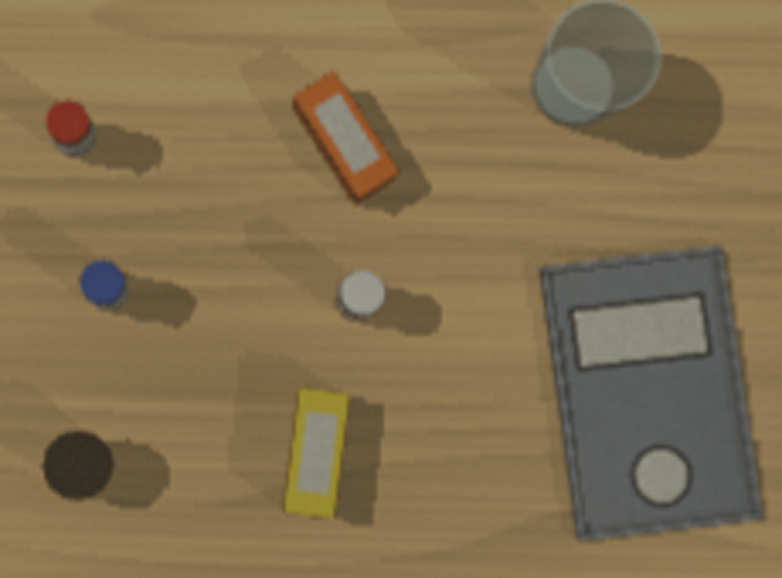

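View pics/wrist0.png

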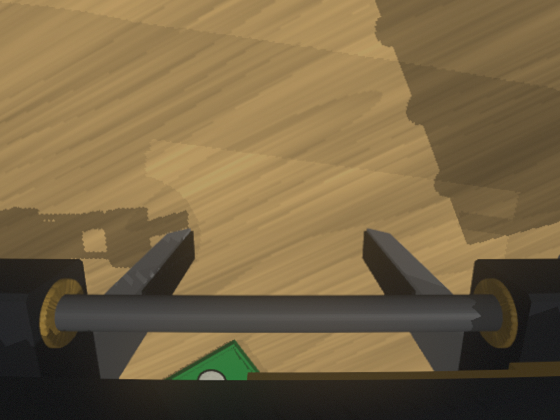

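```bash
python3 - <<'E'
from h import *
for n in ["top","scene"]:
    im=cv2.imread(f"pics/{n}0.png")[:,:,::-1].copy(); m=manip.camera_model(n);T=m["cam_to_world"]
    h=hsv(im);H,S,V=h[...,0],h[...,1],h[...,2]
    R,G,B=[im[...,i].astype(int) for i in range(3)]
    M={"blue58":((B>R*1.4)&(B>G*1.3)&(B>50),58),"red58":((R>2.5*G)&(R>2.2*B)&(abs(G-B)<12)&(R>60),58),"blk45":((V<55),45),
       "box_o":((R>1.9*G)&(G>1.2*B)&(R>110),36),"box_y":((R>1.0*G)&(G>2.5*B)&(V>130),36),"white":((S<50)&(V>115),0)}
    for k,(mk,z) in M.items():
        for a,c,ct in blobs(mk):
            w=cast([c],m,T,z)[0]
            if not(400<w[0]<760 and abs(w[1])<360): continue
            if k!="white": print(n,k,a,c.round(1),w[:2].round(1))
            if k=="white" or k[:3]=="box":
                for zz in ((4,36) if k=="white" else (36,)):
                    p=cast(ct.reshape(-1,2),m,T,zz)[:,:2].astype(np.float32); r=cv2.minAreaRect(p)
                    (wd,ht),an=r[1],r[2]
                    if ht>wd: an+=90
                    print("   ",n,k,zz,"ctr",np.round(r[0],1),"size",np.round(r[1],1),"long dir deg",round(an%180,1),"cen",cast([c],m,T,zz)[0,:2].round(1))
E
```

```text
top blue58 116 [249.5 212.6] [560.3  71.5]
top blk45 211 [242.8 265.9] [447.   83.5]
top box_o 110 [239.3 165.4] [667.1  99.1]
    top box_o 36 ctr [667.4  99.2] size [23.8 25.1] long dir deg 136.9 cen [667.1  99.1]
top box_y 245 [312.5 263.1] [456.  -65.7]
    top box_y 36 ctr [456.9 -66. ] size [30.8 77.3] long dir deg 173.4 cen [456.  -65.7]
    top white 4 ctr [ 540.2 -280.5] size [34.8 82.7] long dir deg 97.7 cen [ 540.1 -280.7]
    top white 36 ctr [ 537.7 -271.7] size [33.7 80.1] long dir deg 97.7 cen [ 537.6 -271.9]
    top white 4 ctr [532.6 315.5] size [34.7 83.2] long dir deg 97.2 cen [532.6 315.4]
    top white 36 ctr [530.3 305. ] size [33.6 80.5] long dir deg 97.2 cen [530.3 304.9]
    top white 4 ctr [ 711.4 -238.4] size [47.4 36.8] long dir deg 73.6 cen [ 711.2 -239.4]
    top white 36 ctr [ 703.3 -231. ] size [45.9 35.6] long dir deg 73.6 cen [ 703.2 -232. ]
    top white 4 ctr [456.8 -68.3] size [18.4 48.2] long dir deg 173.6 cen [456.8 -68.2]
    top white 36 ctr [457.  -66.4] size [17.8 46.6] long dir deg 173.6 cen [456.9 -66.3]
    top white 4 ctr [669.9 -85.1] s
[... 2465 characters left out ...]
7 -63.7] size [16.8 46.8] long dir deg 174.1 cen [431.1 -64. ]
    scene white 36 ctr [457.9 -68.2] size [16.1 44.9] long dir deg 174.1 cen [458.3 -68.4]
    scene white 4 ctr [520.9 -88.3] size [24.1 25.6] long dir deg 164.8 cen [521.1 -88.2]
    scene white 36 ctr [544.4 -91.7] size [23.2 24.5] long dir deg 164.8 cen [544.6 -91.6]
    scene white 4 ctr [439.6 300.9] size [32.1 28.3] long dir deg 71.7 cen [439.6 300.8]
    scene white 36 ctr [466.4 281.5] size [30.7 27.1] long dir deg 71.7 cen [466.4 281.4]
    scene white 4 ctr [ 675.2 -281.3] size [24.5  2.7] long dir deg 22.5 cen [ 675.9 -280.9]
    scene white 36 ctr [ 692.4 -276.9] size [23.5  2.6] long dir deg 22.5 cen [ 693.1 -276.5]
```

Both views agree to about 2–3 mm. I'll write a helper that turns a world target into tool-frame numbers, then start with the blue vial.

```bash
cat > go.py <<'E'
import sys
from h import *
x,y,z,psi=map(float,sys.argv[1:5])
s=manip.read_state();T=pose(s)
d=T[:3,:3].T@(np.array([x,y,z])-T[:3,3])
Rt=Rn.from_euler('xyz',[np.pi,0,np.radians(psi)]).as_matrix()
r=Rn.from_matrix(T[:3,:3].T@Rt).as_rotvec()
print("t",round(s["clock"],2),"pos",s["eef_pos"].round(1),"yaw",np.degrees(s["eef_rot"]).round(2),"gap",round(s["finger_gap"],1))
print("delta_m",(d/1000).round(4),"dist",np.linalg.norm(d).round(1),"rot",r.round(4), "half",(d/2000).round(4))
E
python3 go.py 560.8 70.5 130 97.3
```

```text
t 0.15 pos [238.  495.6 205. ] yaw [-179.95   -0.    154.34] gap 93.7
delta_m [-0.475  -0.2433  0.0752] dist 539.0 rot [-9.000e-04  4.000e-04  9.955e-01] half [-0.2375 -0.1217  0.0376]
```

```bash
python3 -m pendant '[{"claw":0.06,"delta_pos":[-0.0475,-0.0243,0],"rotation":[0,0,0.1]},{"claw":0.06,"delta_pos":[-0.095,-0.0487,0.01],"rotation":[0,0,0.2]},{"claw":0.06,"delta_pos":[-0.1425,-0.073,0.02],"rotation":[0,0,0.3]},{"claw":0.06,"delta_pos":[-0.19,-0.0973,0.03],"rotation":[0,0,0.4]},{"claw":0.06,"delta_pos":[-0.2375,-0.1217,0.0376],"rotation":[0,0,0.5]},{"claw":0.06,"delta_pos":[-0.285,-0.146,0.045],"rotation":[0,0,0.6]},{"claw":0.06,"delta_pos":[-0.3325,-0.17,0.053],"rotation":[0,0,0.7]},{"claw":0.06,"delta_pos":[-0.38,-0.1946,0.06],"rotation":[0,0,0.8]},{"claw":0.06,"delta_pos":[-0.43,-0.22,0.07],"rotation":[0,0,0.9]},{"claw":0.06,"delta_pos":[-0.475,-0.2433,0.0752],"rotation":[0,0,0.9955]}]' 15; python3 go.py 560.8 70.5 130 97.3
```

```text
clock: 1.4
eef_pos: [561.6, 68.8, 129.3]
eef_rot: [-3.14, 0.001, 1.695]
wrist_force: [0.4, 0.6, -0.6]
finger_gap: 60.1
t 1.4 pos [561.6  68.8 129.3] yaw [-1.7993e+02  4.0000e-02  9.7100e+01] gap 60.1
delta_m [ 0.0018 -0.0005 -0.0007] dist 2.0 rot [-0.0013  0.0007 -0.0035] half [ 0.0009 -0.0003 -0.0003]
```

```bash
cat > wr.py <<'E'
import sys
from h import *
s=manip.read_state(); im=manip.camera("wrist"); cv2.imwrite(f"pics/{sys.argv[1]}.png",im[:,:,::-1])
np.save(f"pics/{sys.argv[1]}.npy",pose(s)); print(s["eef_pos"],s["qd"].round(3))
E
python3 -m pendant '[{"claw":0.06,"delta_pos":[0.0018,-0.0005,0.03],"rotation":[0,0,0]},{"claw":0.06,"delta_pos":[0.0018,-0.0005,0.03],"rotation":[0,0,0]}]'; python3 wr.py w1
```

```text
clock: 1.65
eef_pos: [559.6, 70.1, 97.3]
eef_rot: [-3.136, 0.0, 1.694]
wrist_force: [-0.1, 0.6, 1.5]
finger_gap: 60.0
[559.5928394   70.0662138   97.27788167] [ 0.02  -0.047 -0.036 -0.002  0.032 -0.003]
```

View pics/w1.png

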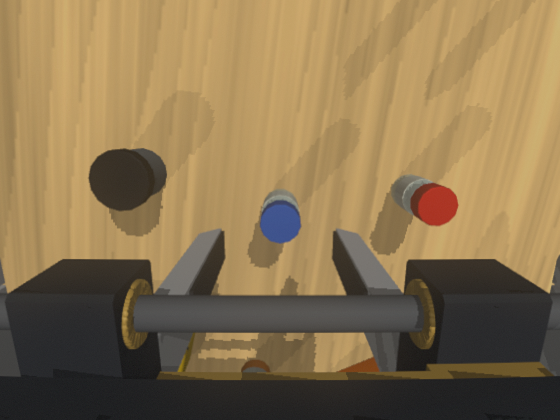

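The wrist view shows the blue cap at (280,221), midway between the fingers, whose tips are at columns 222 and 334.

```bash
cat > cap.py <<'E'
import sys
from h import *
im=cv2.imread(f"pics/{sys.argv[1]}.png")[:,:,::-1].copy();T=np.load(f"pics/{sys.argv[1]}.npy")
m=manip.camera_model("wrist");C=T@m["T_tool_cam"]
h=hsv(im);H,S,V=h[...,0],h[...,1],h[...,2];R,G,B=[im[...,i].astype(int) for i in range(3)]
z=float(sys.argv[3])
mk={"blue":(B>R*1.5)&(B>G*1.3)&(B>60),"white":(S<50)&(V>120),"orange":(R>1.9*G)&(R>110)&(G>1.2*B),"yellow":(G>2.5*B)&(V>130)&(R<1.7*G)}[sys.argv[2]]
for a,c,ct in blobs(mk,150)[:8]:
    p=cast(ct.reshape(-1,2),m,C,z)[:,:2].astype(np.float32);r=cv2.minAreaRect(p);an=r[2]+(90 if r[1][1]>r[1][0] else 0)
    (cx,cy),rad=cv2.minEnclosingCircle(p)
    print(a,c.round(0),"cen",cast([c],m,C,z)[0,:2].round(1),"rect",np.round(r[0],1),np.round(r[1],1),round(an%180,1),"circ",round(cx,1),round(cy,1),round(rad,1))
E
python3 cap.py w1 blue 58; python3 go.py 560.8 70.5 8 97.3
```

```text
1265 [280. 222.] cen [559.6  71.1] rect [559.9  70.9] [27.5 26.7] 50.4 circ 559.2 71.3 14.5
t 1.7 pos [560.3  70.6  99. ] yaw [-1.7982e+02  3.0000e-02  9.7110e+01] gap 59.9
delta_m [-0.0001  0.0008  0.091 ] dist 91.0 rot [-0.0032  0.0005 -0.0033] half [-0.0001  0.0004  0.0455]
```

```bash
python3 -m pendant '[{"claw":0.06,"delta_pos":[0.0003,0.0002,0.03],"rotation":[-0.003,0,0]},{"claw":0.06,"delta_pos":[0.0003,0.0002,0.06],"rotation":[-0.003,0,0]},{"claw":0.06,"delta_pos":[0.0003,0.0002,0.091],"rotation":[-0.003,0,0]},{"claw":0.06,"delta_pos":[0.0003,0.0002,0.091],"rotation":[-0.003,0,0]},{"claw":0.02,"delta_pos":[0.0003,0.0002,0.091],"rotation":[-0.003,0,0]},{"claw":0.02,"delta_pos":[0.0003,0.0002,0.091],"rotation":[-0.003,0,0]},{"claw":0.02,"delta_pos":[0.0003,0.0002,0.091],"rotation":[-0.003,0,0]},{"claw":0.02,"delta_pos":[0.0003,0.0002,0.091],"rotation":[-0.003,0,0]}]' 15; python3 go.py 560.2 70.9 110 97.3
```

```text
clock: 2.7
eef_pos: [560.5, 70.8, 8.6]
eef_rot: [3.141, 0.001, 1.695]
wrist_force: [-1.0, 0.1, 4.3]
finger_gap: 27.4
t 2.7 pos [560.5  70.8   8.6] yaw [1.7996e+02 3.0000e-02 9.7110e+01] gap 27.4
delta_m [ 0.     -0.0002 -0.1014] dist 101.4 rot [ 0.0006  0.0005 -0.0033] half [ 0.     -0.0001 -0.0507]
```

```bash
python3 -m pendant '[{"claw":0.02,"delta_pos":[0,0,-0.01],"rotation":[0,0,0]},{"claw":0.02,"delta_pos":[0,0,-0.03],"rotation":[0,0,0]},{"claw":0.02,"delta_pos":[0,0,-0.055],"rotation":[0,0,0]},{"claw":0.02,"delta_pos":[0,0,-0.08],"rotation":[0,0,0]},{"claw":0.02,"delta_pos":[0,0,-0.1],"rotation":[0,0,0]},{"claw":0.02,"delta_pos":[0,0,-0.1],"rotation":[0,0,0]}]' 15; python3 go.py 439.2 302.2 105 97.3
```

```text
clock: 3.45
eef_pos: [561.1, 70.9, 110.3]
eef_rot: [3.138, 0.001, 1.695]
wrist_force: [-0.4, 0.2, -1.1]
finger_gap: 27.6
t 3.45 pos [561.1  70.9 110.3] yaw [1.7979e+02 4.0000e-02 9.7110e+01] gap 27.6
delta_m [ 0.2446 -0.0923  0.0048] dist 261.5 rot [ 0.0036  0.0007 -0.0032] half [ 0.1223 -0.0462  0.0024]
```

```bash
python3 -m pendant '[{"claw":0.02,"delta_pos":[0.02,-0.0075,0],"rotation":[0,0,0]},{"claw":0.02,"delta_pos":[0.055,-0.021,0],"rotation":[0,0,0]},{"claw":0.02,"delta_pos":[0.1,-0.038,0],"rotation":[0,0,0]},{"claw":0.02,"delta_pos":[0.145,-0.055,0],"rotation":[0,0,0]},{"claw":0.02,"delta_pos":[0.19,-0.072,0],"rotation":[0,0,0]},{"claw":0.02,"delta_pos":[0.225,-0.085,0.002],"rotation":[0,0,0]},{"claw":0.02,"delta_pos":[0.2446,-0.0923,0.0048],"rotation":[0.003,0,-0.003]},{"claw":0.02,"delta_pos":[0.2446,-0.0923,0.0048],"rotation":[0.003,0,-0.003]}]'; python3 wr.py w2; python3 go.py 439.2 302.2 13 97.3
```

```text
clock: 4.45
eef_pos: [437.6, 303.4, 104.1]
eef_rot: [-3.141, 0.001, 1.7]
wrist_force: [-0.2, 0.4, 0.5]
finger_gap: 27.7
[437.59746643 303.35311777 104.05358265] [-0.044 -0.007 -0.002 -0.006  0.005 -0.026]
t 4.5 pos [438.3 302.6 104.3] yaw [-1.7997e+02  7.0000e-02  9.7370e+01] gap 27.8
delta_m [-0.0004  0.0009  0.0913] dist 91.3 rot [-0.0005  0.0012  0.0013] half [-0.0002  0.0005  0.0456]
```

View pics/w2.png

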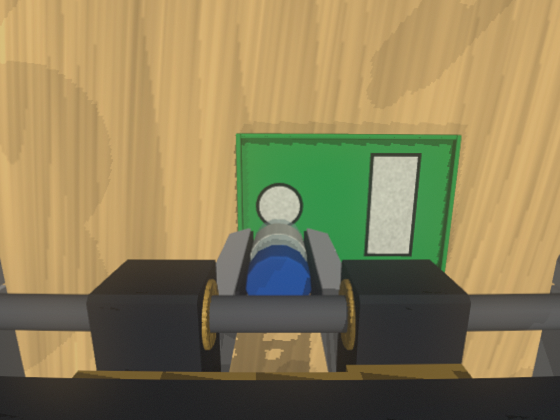

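```bash
python3 cap.py w2 white 4;python3 cap.py w2 blue 156
```

```text
4162 [391. 204.] cen [532.1 314.4] rect [532.4 312.8] [36.6 84.7] 97.1 circ 532.6 312.8 45.6
2218 [279. 219.] cen [439.5 289.1] rect [437.5 286.1] [47.6 63.3] 99.7 circ 437.7 282.0 36.1
1275 [231. 261.] cen [401.9 245.8] rect [400.5 246. ] [66.  20.7] 81.1 circ 404.6 245.3 33.4
1171 [325. 259.] cen [484.4 258.6] rect [485.7 259.2] [20.3 61.1] 113.1 circ 482.6 257.9 31.1
2785 [278. 273.] cen [435.9 309.2] rect [435.6 310.3] [27.2 21.9] 7.4 circ 436.1 307.0 14.4
```

The vial hangs upright. The round mark is at (279,205) in the picture, which fits the estimate. Lowering now.

```bash
python3 - <<'E'
from h import *
m=manip.camera_model("wrist");T=np.load("pics/w2.npy");print(cast([[279.5,205]],m,T@m["T_tool_cam"],4))
E
python3 -m pendant '[{"claw":0.02,"delta_pos":[-0.0004,0.0008,0.02],"rotation":[0,0.001,0.001]},{"claw":0.02,"delta_pos":[-0.0004,0.0008,0.045],"rotation":[0,0.001,0.001]},{"claw":0.02,"delta_pos":[-0.0004,0.0008,0.07],"rotation":[0,0.001,0.001]},{"claw":0.02,"delta_pos":[-0.0004,0.0008,0.082],"rotation":[0,0.001,0.001]},{"claw":0.02,"delta_pos":[-0.0004,0.0008,0.087],"rotation":[0,0.001,0.001]},{"claw":0.02,"delta_pos":[-0.0004,0.0008,0.0912],"rotation":[0,0.001,0.001]},{"claw":0.02,"delta_pos":[-0.0004,0.0008,0.0912],"rotation":[0,0.001,0.001]},{"claw":0.02,"delta_pos":[-0.0004,0.0008,0.0912],"rotation":[0,0.001,0.001]}]'; python3 go.py 439.2 302.2 13 97.3
```

```text
[[438.01822499 301.5669363    4.        ]]
clock: 5.5
eef_pos: [439.3, 302.3, 13.6]
eef_rot: [3.141, -0.0, 1.699]
wrist_force: [-1.2, 0.1, -0.2]
finger_gap: 27.6
t 5.5 pos [439.3 302.3  13.6] yaw [179.99  -0.    97.32] gap 27.6
delta_m [-0.0001 -0.0001  0.0006] dist 0.6 rot [ 0.0002 -0.      0.0003] half [-0.     -0.0001  0.0003]
```

```bash
python3 -m pendant '[{"claw":0.02,"delta_pos":[-0.0002,-0.0004,0.0008],"rotation":[0,0,0]},{"claw":0.02,"delta_pos":[-0.0002,-0.0004,0.0008],"rotation":[0,0,0]},{"claw":0.05,"delta_pos":[-0.0002,-0.0004,0.0008],"rotation":[0,0,0]},{"claw":0.05,"delta_pos":[-0.0002,-0.0004,0.0008],"rotation":[0,0,0]},{"claw":0.05,"delta_pos":[-0.0002,-0.0004,0.0008],"rotation":[0,0,0]},{"claw":0.05,"delta_pos":[-0.0002,-0.0004,-0.02],"rotation":[0,0,0]},{"claw":0.05,"delta_pos":[-0.0002,-0.0004,-0.06],"rotation":[0,0,0]},{"claw":0.05,"delta_pos":[-0.0002,-0.0004,-0.1],"rotation":[0,0,0]},{"claw":0.05,"delta_pos":[-0.0002,-0.0004,-0.117],"rotation":[0,0,0]},{"claw":0.05,"delta_pos":[-0.0002,-0.0004,-0.117],"rotation":[0,0,0]}]'; python3 wr.py w3; python3 cap.py w3 blue 62; python3 cap.py w3 white 4;python3 go.py 663.6 -83.4 105 32.9
```

```text
clock: 6.75
eef_pos: [439.1, 302.2, 130.8]
eef_rot: [3.14, -0.001, 1.699]
wrist_force: [-0.5, -0.3, -0.2]
finger_gap: 50.0
[439.13527941 302.17019451 130.83429349] [ 0.     0.033  0.031 -0.002 -0.019 -0.002]
1036 [278. 212.] cen [438.  302.4] rect [437.8 302.2] [26.5 28.1] 97.2 circ 438.0 302.4 14.4
3520 [380. 196.] cen [532.1 314.5] rect [532.5 312.8] [36.5 84.3] 97.3 circ 532.5 312.9 45.7
1251 [203. 261.] cen [374.5 230.4] rect [376.4 230. ] [81.2 23.4] 62.8 circ 372.3 232.1 41.1
473 [277. 189.] cen [436.3 308.5] rect [436.6 306.8] [33.4 21.2] 9.0 circ 437.7 301.0 17.1
357 [346. 242.] cen [508.3 266.1] rect [510.7 265.1] [13.4 47.7] 146.1 circ 509.8 263.8 23.9
t 6.8 pos [438.7 301.9 129.7] yaw [-1.7997e+02  1.0000e-02  9.7320e+01] gap 50.2
delta_m [-0.4108  0.174   0.0247] dist 446.8 rot [-3.0000e-04  5.0000e-04  1.1243e+00] half [-0.2054  0.087   0.0123]
```

View pics/w3.png

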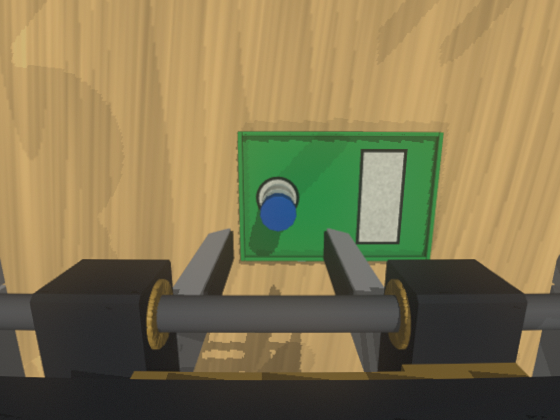

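The blue vial stands at (438.0, 302.4); the mark centre measures about (438, 301.6). The orange box is next.

```bash
python3 -m pendant '[{"claw":0.06,"delta_pos":[-0.03,0.0127,0],"rotation":[0,0,0.1]},{"claw":0.06,"delta_pos":[-0.072,0.0305,0],"rotation":[0,0,0.22]},{"claw":0.06,"delta_pos":[-0.118,0.05,0],"rotation":[0,0,0.35]},{"claw":0.06,"delta_pos":[-0.164,0.0695,0],"rotation":[0,0,0.48]},{"claw":0.06,"delta_pos":[-0.21,0.089,0],"rotation":[0,0,0.61]},{"claw":0.06,"delta_pos":[-0.256,0.1084,0],"rotation":[0,0,0.74]},{"claw":0.06,"delta_pos":[-0.302,0.128,0.005],"rotation":[0,0,0.87]},{"claw":0.06,"delta_pos":[-0.348,0.1474,0.015],"rotation":[0,0,1.0]},{"claw":0.06,"delta_pos":[-0.39,0.165,0.02],"rotation":[0,0,1.1243]},{"claw":0.06,"delta_pos":[-0.4108,0.174,0.0247],"rotation":[0,0,1.1243]}]'; python3 -m pendant '[{"claw":0.06,"delta_pos":[0,0,0],"rotation":[0,0,0]}]'; python3 wr.py w4; python3 cap.py w4 orange 36; python3 cap.py w4 white 36; python3 go.py 663.6 -83.4 7 32.9
```

```text
clock: 8.05
eef_pos: [663.3, -85.5, 101.9]
eef_rot: [-3.139, 0.003, 0.571]
wrist_force: [1.4, 0.3, 0.2]
finger_gap: 59.9
clock: 8.18
eef_pos: [662.7, -86.5, 99.1]
eef_rot: [-3.137, 0.006, 0.569]
wrist_force: [0.3, 0.5, -0.8]
finger_gap: 59.7
[662.70147799 -86.51493133  99.07834445] [ 0.01   0.008  0.024  0.005 -0.005  0.019]
1451 [33. 71.] cen [656.7 110.2] rect [656.4 110.1] [28.8 29.1] 121.3 circ 656.6 110.2 14.9
1648 [276. 211.] cen [662.5 -83.7] rect [661.8 -84. ] [48.2 18.6] 32.9 circ 661.9 -84.2 25.7
1506 [455. 245.] cen [ 713.8 -213.1] rect [ 715.4 -212.3] [24.9 45.4] 122.3 circ 707.1 -217.6 22.7
755 [211. 344.] cen [539.  -99.1] rect [537.9 -99.7] [22.7 29.1] 123.0 circ 540.6 -98.1 14.9
194 [529. 256.] cen [ 737.8 -268.2] rect [ 736.7 -267.8] [ 9.2 47.9] 117.0 circ 732.9 -269.7 23.9
t 8.22 pos [662.3 -85.7  99.2] yaw [-179.72    0.34   32.63] gap 59.9
delta_m [ 0.0029 -0.0008  0.0922] dist 92.2 rot [-0.0049  0.0059 -0.0047] half [ 0.0014 -0.0004  0.0461]
```

View pics/w4.png

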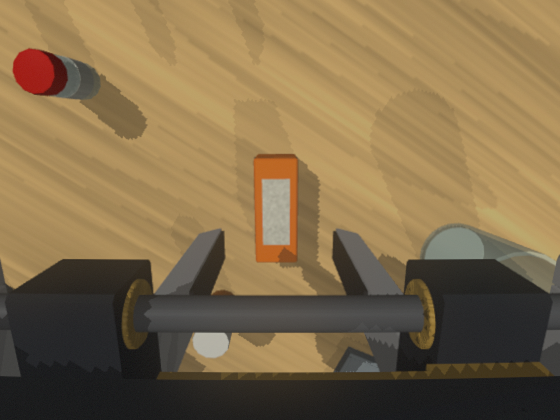

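```bash
python3 -m pendant '[{"claw":0.06,"delta_pos":[0.0023,-0.001,0.03],"rotation":[-0.005,0.006,-0.005]},{"claw":0.06,"delta_pos":[0.0023,-0.001,0.06],"rotation":[-0.005,0.006,-0.005]},{"claw":0.06,"delta_pos":[0.0023,-0.001,0.085],"rotation":[-0.005,0.006,-0.005]},{"claw":0.06,"delta_pos":[0.0023,-0.001,0.092],"rotation":[-0.005,0.006,-0.005]},{"claw":0.06,"delta_pos":[0.0023,-0.001,0.092],"rotation":[-0.005,0.006,-0.005]},{"claw":0.02,"delta_pos":[0.0023,-0.001,0.092],"rotation":[-0.005,0.006,-0.005]},{"claw":0.02,"delta_pos":[0.0023,-0.001,0.092],"rotation":[-0.005,0.006,-0.005]},{"claw":0.02,"delta_pos":[0.0023,-0.001,0.092],"rotation":[-0.005,0.006,-0.005]},{"claw":0.02,"delta_pos":[0.0023,-0.001,0.092],"rotation":[-0.005,0.006,-0.005]}]' 20; python3 go.py 663 -83.6 110 32.9
```

```text
clock: 9.35
eef_pos: [663.2, -83.6, 7.6]
eef_rot: [3.141, -0.0, 0.574]
wrist_force: [-1.2, -0.9, 2.7]
finger_gap: 32.1
t 9.35 pos [663.2 -83.6   7.6] yaw [ 1.7997e+02 -3.0000e-02  3.2920e+01] gap 32.1
delta_m [-1.000e-04 -0.000e+00 -1.024e-01] dist 102.4 rot [ 0.0004 -0.0005  0.0003] half [-0.0001 -0.     -0.0512]
```

```bash
python3 -m pendant '[{"claw":0.02,"delta_pos":[0,0,-0.01],"rotation":[0,0,0]},{"claw":0.02,"delta_pos":[0,0,-0.03],"rotation":[0,0,0]},{"claw":0.02,"delta_pos":[0,0,-0.055],"rotation":[0,0,0]},{"claw":0.02,"delta_pos":[0,0,-0.085],"rotation":[0,0,0]},{"claw":0.02,"delta_pos":[0,0,-0.115],"rotation":[0,0,0]},{"claw":0.02,"delta_pos":[0,0,-0.135],"rotation":[0,0,0]},{"claw":0.02,"delta_pos":[0,0,-0.135],"rotation":[0,0,0]}]'; python3 go.py 532.8 313.2 110 97.3
```

```text
clock: 10.22
eef_pos: [663.7, -83.7, 144.6]
eef_rot: [3.139, -0.003, 0.575]
wrist_force: [0.6, 0.5, -0.7]
finger_gap: 32.2
t 10.22 pos [663.7 -83.7 144.6] yaw [ 1.7985e+02 -1.5000e-01  3.2920e+01] gap 32.2
delta_m [ 0.1057 -0.4044  0.0338] dist 419.3 rot [ 3.8000e-03 -9.0000e-04 -1.1237e+00] half [ 0.0528 -0.2022  0.0169]
```

```bash
python3 -m pendant '[{"claw":0.02,"delta_pos":[0.0067,-0.0255,0],"rotation":[0,0,-0.08]},{"claw":0.02,"delta_pos":[0.0172,-0.066,0],"rotation":[0,0,-0.2]},{"claw":0.02,"delta_pos":[0.0287,-0.11,0],"rotation":[0,0,-0.33]},{"claw":0.02,"delta_pos":[0.0405,-0.155,0],"rotation":[0,0,-0.46]},{"claw":0.02,"delta_pos":[0.052,-0.2,0],"rotation":[0,0,-0.6]},{"claw":0.02,"delta_pos":[0.064,-0.245,0],"rotation":[0,0,-0.74]},{"claw":0.02,"delta_pos":[0.0758,-0.29,0.005],"rotation":[0,0,-0.87]},{"claw":0.02,"delta_pos":[0.0876,-0.335,0.015],"rotation":[0,0,-1.0]},{"claw":0.02,"delta_pos":[0.099,-0.38,0.025],"rotation":[0,0,-1.09]},{"claw":0.02,"delta_pos":[0.1057,-0.4044,0.0338],"rotation":[0.0038,0,-1.1237]}]'; python3 -m pendant '[{"claw":0.02,"delta_pos":[0,0,0],"rotation":[0,0,0]}]'; python3 wr.py w5; python3 cap.py w5 white 4; python3 go.py 532.8 313.2 12 97.3
```

```text
clock: 11.48
eef_pos: [531.2, 315.0, 108.3]
eef_rot: [-3.14, -0.0, 1.702]
wrist_force: [0.3, 0.3, -0.6]
finger_gap: 31.8
clock: 11.6
eef_pos: [529.9, 315.8, 106.4]
eef_rot: [-3.137, 0.001, 1.704]
wrist_force: [0.4, -0.8, -1.0]
finger_gap: 31.7
[529.92176538 315.83972911 106.44424344] [-0.014 -0.003  0.006 -0.006 -0.002 -0.004]
3259 [278. 255.] cen [534.9 268.3] rect [535.1 266.7] [36.2 74.6] 97.6 circ 535.4 266.9 41.1
1292 [224. 263.] cen [488.3 254.3] rect [486.8 254.6] [63.9 21.6] 80.0 circ 487.4 254.5 32.1
1277 [331. 260.] cen [582.4 269.4] rect [583.4 270.6] [21.6 64.8] 115.6 circ 581.1 269.5 33.0
718 [172. 199.] cen [438.2 306.1] rect [438.5 304.1] [27.4 35. ] 148.0 circ 435.3 301.4 19.0
694 [282. 164.] cen [527.1 348.6] rect [527.4 348.8] [36.7 12.5] 7.6 circ 527.4 348.4 19.2
t 11.65 pos [530.3 315.  106.8] yaw [-1.7977e+02  4.0000e-02  9.7560e+01] gap 31.7
delta_m [-0.0021  0.0026  0.0948] dist 94.8 rot [-0.0041  0.0007  0.0046] half [-0.001   0.0013  0.0474]
```

View pics/w5.png

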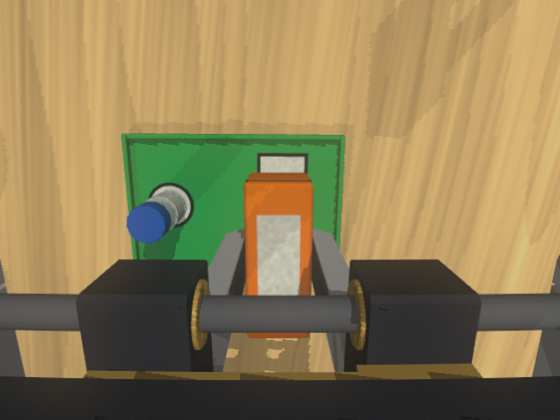

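Box held level and square to the rectangular mark (upper end at about (282,164)); lowering.

```bash
python3 -m pendant '[{"claw":0.02,"delta_pos":[-0.0021,0.0023,0.02],"rotation":[-0.004,0,0.0046]},{"claw":0.02,"delta_pos":[-0.0021,0.0023,0.045],"rotation":[-0.004,0,0.0046]},{"claw":0.02,"delta_pos":[-0.0021,0.0023,0.07],"rotation":[-0.004,0,0.0046]},{"claw":0.02,"delta_pos":[-0.0021,0.0023,0.083],"rotation":[-0.004,0,0.0046]},{"claw":0.02,"delta_pos":[-0.0021,0.0023,0.089],"rotation":[-0.004,0,0.0046]},{"claw":0.02,"delta_pos":[-0.0021,0.0023,0.093],"rotation":[-0.004,0,0.0046]},{"claw":0.02,"delta_pos":[-0.0021,0.0023,0.0948],"rotation":[-0.004,0,0.0046]},{"claw":0.02,"delta_pos":[-0.0021,0.0023,0.0948],"rotation":[-0.004,0,0.0046]}]'; python3 go.py 532.8 313.2 11.6 97.3
```

```text
clock: 12.65
eef_pos: [532.7, 313.2, 12.4]
eef_rot: [3.141, 0.001, 1.698]
wrist_force: [0.8, -1.1, -0.7]
finger_gap: 32.1
t 12.65 pos [532.7 313.2  12.4] yaw [1.7997e+02 3.0000e-02 9.7300e+01] gap 32.1
delta_m [-0.0001  0.0001  0.0008] dist 0.8 rot [0.0005 0.0006 0.    ] half [-0.      0.0001  0.0004]
```

```bash
python3 -m pendant '[{"claw":0.02,"delta_pos":[0,0,0.0008],"rotation":[0,0,0]},{"claw":0.02,"delta_pos":[0,0,0.0008],"rotation":[0,0,0]},{"claw":0.05,"delta_pos":[0,0,0.0008],"rotation":[0,0,0]},{"claw":0.05,"delta_pos":[0,0,0.0008],"rotation":[0,0,0]},{"claw":0.05,"delta_pos":[0,0,0.0008],"rotation":[0,0,0]},{"claw":0.05,"delta_pos":[0,0,-0.02],"rotation":[0,0,0]},{"claw":0.05,"delta_pos":[0,0,-0.06],"rotation":[0,0,0]},{"claw":0.05,"delta_pos":[0,0,-0.1],"rotation":[0,0,0]},{"claw":0.05,"delta_pos":[0,0,-0.118],"rotation":[0,0,0]},{"claw":0.05,"delta_pos":[0,0,-0.118],"rotation":[0,0,0]}]'; python3 wr.py w6; python3 cap.py w6 white 40;python3 cap.py w6 orange 40;python3 go.py 558 -93 105 97.3
```

```text
clock: 13.9
eef_pos: [532.9, 313.5, 131.5]
eef_rot: [3.139, -0.0, 1.698]
wrist_force: [-0.3, 0.8, -0.7]
finger_gap: 50.3
[532.94271833 313.47742236 131.47888326] [-0.001  0.042  0.035  0.    -0.022 -0.   ]
1334 [278. 205.] cen [531.7 313.8] rect [531.9 312.8] [18.9 48.1] 97.2 circ 531.8 312.9 25.7
1273 [354. 261.] cen [602.9 273.3] rect [601.2 272.5] [20.2 72.1] 131.7 circ 604.3 275.3 36.5
515 [176. 190.] cen [448.5 315.4] rect [449.4 313.3] [21.8 30.1] 144.8 circ 446.6 310.1 15.8
t 13.95 pos [532.4 313.2 129.9] yaw [1.7999e+02 4.0000e-02 9.7300e+01] gap 50.1
delta_m [-0.4061 -0.0263  0.0252] dist 407.8 rot [ 0.0002  0.0007 -0.    ] half [-0.2031 -0.0131  0.0126]
```

View pics/w6.png

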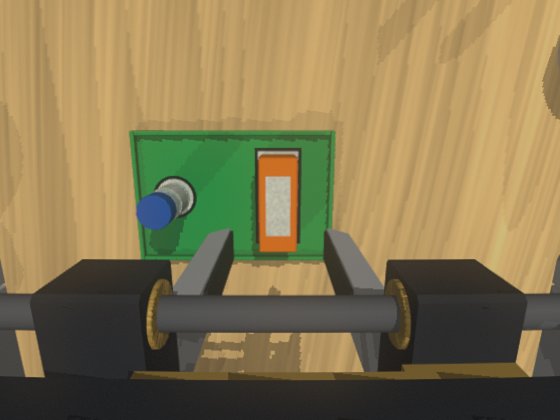

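The orange box measures (531.8, 312.9) at 97.2°, against the mark at (532.4, 312.9), 97.3° in the same view, so it is well placed. Amber vial next.

```bash
python3 -m pendant '[{"claw":0.06,"delta_pos":[-0.026,-0.0017,0],"rotation":[0,0,0]},{"claw":0.06,"delta_pos":[-0.067,-0.0043,0],"rotation":[0,0,0]},{"claw":0.06,"delta_pos":[-0.113,-0.0073,0],"rotation":[0,0,0]},{"claw":0.06,"delta_pos":[-0.16,-0.0104,0],"rotation":[0,0,0]},{"claw":0.06,"delta_pos":[-0.207,-0.0134,0],"rotation":[0,0,0]},{"claw":0.06,"delta_pos":[-0.254,-0.0165,0],"rotation":[0,0,0]},{"claw":0.06,"delta_pos":[-0.3,-0.0195,0.005],"rotation":[0,0,0]},{"claw":0.06,"delta_pos":[-0.345,-0.0223,0.015],"rotation":[0,0,0]},{"claw":0.06,"delta_pos":[-0.385,-0.025,0.02],"rotation":[0,0,0]},{"claw":0.06,"delta_pos":[-0.4061,-0.0263,0.0252],"rotation":[0,0,0]}]'; python3 -m pendant '[{"claw":0.06,"delta_pos":[0,0,0],"rotation":[0,0,0]}]'; python3 wr.py w7; python3 cap.py w7 white 58; python3 go.py 558 -93 8 97.3
```

```text
clock: 15.2
eef_pos: [557.2, -94.5, 103.2]
eef_rot: [-3.139, -0.0, 1.697]
wrist_force: [-0.2, 0.3, -0.6]
finger_gap: 59.8
clock: 15.32
eef_pos: [556.7, -94.8, 101.9]
eef_rot: [-3.137, -0.001, 1.695]
wrist_force: [0.7, 0.3, 0.2]
finger_gap: 60.1
[556.73106181 -94.81277868 101.90821846] [0.016 0.003 0.009 0.005 0.    0.008]
1804 [146. 161.] cen [463.8 -64.7] rect [463.9 -64.8] [17.7 45.3] 173.2 circ 463.7 -64.9 23.8
1284 [280. 219.] cen [556.5 -92.8] rect [556.3 -92.9] [26.7 29. ] 97.1 circ 556.4 -92.8 14.8
257 [236. 355.] cen [ 536.5 -203.6] rect [ 537.1 -205.3] [27.6  8.8] 7.4 circ 536.8 -203.5 14.0
t 15.38 pos [556.8 -94.1 102.1] yaw [-1.7977e+02 -5.0000e-02  9.7180e+01] gap 60.2
delta_m [0.0008 0.0017 0.0941] dist 94.1 rot [-0.004  -0.0009 -0.0021] half [0.0004 0.0009 0.0471]
```

View pics/w7.png

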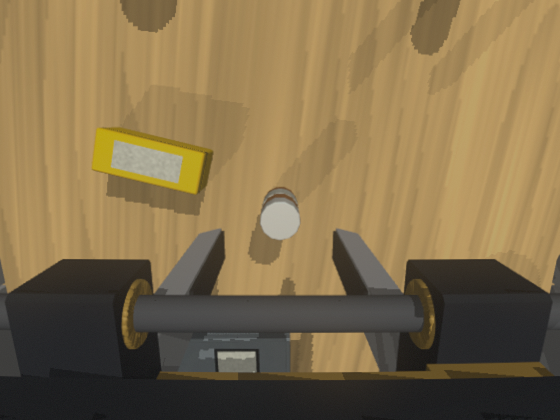

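The white cap is centred between the fingers at (280,219) in the picture.

```bash
python3 -m pendant '[{"claw":0.06,"delta_pos":[0.001,0.0008,0.03],"rotation":[-0.004,0,-0.002]},{"claw":0.06,"delta_pos":[0.001,0.0008,0.06],"rotation":[-0.004,0,-0.002]},{"claw":0.06,"delta_pos":[0.001,0.0008,0.088],"rotation":[-0.004,0,-0.002]},{"claw":0.06,"delta_pos":[0.001,0.0008,0.094],"rotation":[-0.004,0,-0.002]},{"claw":0.06,"delta_pos":[0.001,0.0008,0.094],"rotation":[-0.004,0,-0.002]},{"claw":0.02,"delta_pos":[0.001,0.0008,0.094],"rotation":[-0.004,0,-0.002]},{"claw":0.02,"delta_pos":[0.001,0.0008,0.094],"rotation":[-0.004,0,-0.002]},{"claw":0.02,"delta_pos":[0.001,0.0008,0.094],"rotation":[-0.004,0,-0.002]},{"claw":0.02,"delta_pos":[0.001,0.0008,0.094],"rotation":[-0.004,0,-0.002]}]' 15; python3 -m pendant '[{"claw":0.02,"delta_pos":[0,0,-0.01],"rotation":[0,0,0]},{"claw":0.02,"delta_pos":[0,0,-0.03],"rotation":[0,0,0]},{"claw":0.02,"delta_pos":[0,0,-0.055],"rotation":[0,0,0]},{"claw":0.02,"delta_pos":[0,0,-0.085],"rotation":[0,0,0]},{"claw":0.02,"delta_pos":[0,0,-0.11],"rotation":[0,0,0]},{"claw":0.02,"delta_pos":[0,0,-0.11],"rotation":[0,0,0]}]'; python3 go.py 447 -293.9 105 97.6
```

```text
clock: 16.5
eef_pos: [557.2, -93.0, 8.4]
eef_rot: [3.141, -0.001, 1.698]
wrist_force: [-0.2, 0.1, 2.0]
finger_gap: 27.6
clock: 17.25
eef_pos: [558.0, -93.3, 120.5]
eef_rot: [3.138, 0.0, 1.698]
wrist_force: [-0.2, 0.0, 0.4]
finger_gap: 27.3
t 17.25 pos [558.  -93.3 120.5] yaw [1.7978e+02 2.0000e-02 9.7290e+01] gap 27.3
delta_m [-0.1849 -0.1356  0.0151] dist 229.8 rot [ 0.0039  0.0004 -0.0055] half [-0.0925 -0.0678  0.0075]
```

```bash
python3 -m pendant '[{"claw":0.02,"delta_pos":[-0.017,-0.0125,0],"rotation":[0,0,0]},{"claw":0.02,"delta_pos":[-0.044,-0.0323,0],"rotation":[0,0,0]},{"claw":0.02,"delta_pos":[-0.08,-0.0587,0],"rotation":[0,0,0]},{"claw":0.02,"delta_pos":[-0.116,-0.085,0],"rotation":[0,0,0]},{"claw":0.02,"delta_pos":[-0.15,-0.11,0.005],"rotation":[0,0,0]},{"claw":0.02,"delta_pos":[-0.175,-0.128,0.01],"rotation":[0.002,0,-0.003]},{"claw":0.02,"delta_pos":[-0.1849,-0.1356,0.0151],"rotation":[0.004,0,-0.0055]},{"claw":0.02,"delta_pos":[-0.1849,-0.1356,0.0151],"rotation":[0.004,0,-0.0055]}]'; python3 wr.py w8; python3 cap.py w8 white 4; python3 go.py 447 -293.9 13 97.6
```

```text
clock: 18.25
eef_pos: [446.3, -294.0, 104.2]
eef_rot: [-3.14, -0.001, 1.702]
wrist_force: [-0.1, 0.1, -0.6]
finger_gap: 27.6
[ 446.30261131 -293.99432246  104.15469904] [ 0.032 -0.011 -0.011  0.005  0.007  0.014]
18003 [335. 197.] cen [ 492.3 -282.8] rect [ 493.4 -299.8] [203.6 142.2] 7.7 circ 493.4 -299.8 123.2
4167 [391. 202.] cen [ 540.1 -280.4] rect [ 540.4 -282.5] [36.6 84.5] 97.7 circ 540.4 -282.1 45.5
2637 [279. 273.] cen [ 454.  -357.5] rect [ 453.2 -354.9] [57.6 47.8] 7.5 circ 454.0 -362.0 31.5
1194 [279. 203.] cen [ 445.6 -294. ] rect [ 445.7 -294.1] [33.1 31.2] 6.8 circ 445.8 -295.1 17.3
t 18.3 pos [ 446.9 -293.5  104.5] yaw [-1.7996e+02 -1.0000e-02  9.7590e+01] gap 27.4
delta_m [-0.0004  0.0001  0.0915] dist 91.5 rot [-0.0006 -0.0003 -0.0003] half [-0.0002  0.0001  0.0458]
```

View pics/w8.png

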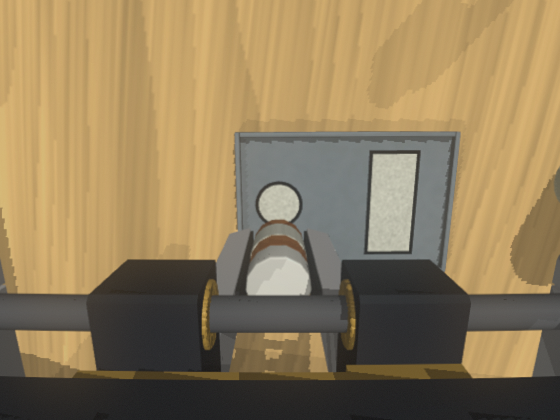

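```bash
python3 -m pendant '[{"claw":0.02,"delta_pos":[-0.0007,-0.0005,0.02],"rotation":[0,0,0]},{"claw":0.02,"delta_pos":[-0.0007,-0.0005,0.045],"rotation":[0,0,0]},{"claw":0.02,"delta_pos":[-0.0007,-0.0005,0.07],"rotation":[0,0,0]},{"claw":0.02,"delta_pos":[-0.0007,-0.0005,0.082],"rotation":[0,0,0]},{"claw":0.02,"delta_pos":[-0.0007,-0.0005,0.088],"rotation":[0,0,0]},{"claw":0.02,"delta_pos":[-0.0007,-0.0005,0.0918],"rotation":[0,0,0]},{"claw":0.02,"delta_pos":[-0.0007,-0.0005,0.0918],"rotation":[0,0,0]},{"claw":0.02,"delta_pos":[-0.0007,-0.0005,0.0918],"rotation":[0,0,0]}]'; python3 go.py 446.4 -294.3 12.4 97.6
```

```text
clock: 19.3
eef_pos: [446.6, -294.4, 13.2]
eef_rot: [-3.141, 0.0, 1.703]
wrist_force: [0.1, -0.1, -0.3]
finger_gap: 27.7
t 19.3 pos [ 446.6 -294.4   13.2] yaw [-1.7999e+02  2.0000e-02  9.7580e+01] gap 27.7
delta_m [ 0.0001 -0.0002  0.0008] dist 0.8 rot [-0.0001  0.0003 -0.0003] half [ 0.0001 -0.0001  0.0004]
```

```bash
python3 -m pendant '[{"claw":0.02,"delta_pos":[0,-0.0002,0.0008],"rotation":[0,0,0]},{"claw":0.02,"delta_pos":[0,-0.0002,0.0008],"rotation":[0,0,0]},{"claw":0.05,"delta_pos":[0,-0.0002,0.0008],"rotation":[0,0,0]},{"claw":0.05,"delta_pos":[0,-0.0002,0.0008],"rotation":[0,0,0]},{"claw":0.05,"delta_pos":[0,-0.0002,0.0008],"rotation":[0,0,0]},{"claw":0.05,"delta_pos":[0,0,-0.02],"rotation":[0,0,0]},{"claw":0.05,"delta_pos":[0,0,-0.06],"rotation":[0,0,0]},{"claw":0.05,"delta_pos":[0,0,-0.1],"rotation":[0,0,0]},{"claw":0.05,"delta_pos":[0,0,-0.117],"rotation":[0,0,0]},{"claw":0.05,"delta_pos":[0,0,-0.117],"rotation":[0,0,0]}]'; python3 wr.py w9; python3 cap.py w9 white 62; python3 go.py 457.7 -67.4 105 173.8
```

```text
clock: 20.55
eef_pos: [446.8, -294.5, 130.4]
eef_rot: [3.141, 0.001, 1.703]
wrist_force: [0.7, -0.8, -0.8]
finger_gap: 49.6
[ 446.79392967 -294.5025001   130.44470386] [ 0.001  0.037  0.029 -0.    -0.019  0.001]
8744 [351. 197.] cen [ 498.7 -275.3] rect [ 494.1 -280.9] [127.6  96.6] 7.2 circ 498.7 -273.4 71.3
3507 [381. 195.] cen [ 520.5 -271. ] rect [ 520.8 -272.6] [29.6 68.2] 97.8 circ 520.7 -272.3 36.8
1956 [269. 162.] cen [ 434.  -257.6] rect [ 428.2 -263.8] [73.3 35.5] 63.2 circ 442.9 -271.3 36.7
1358 [333. 174.] cen [ 482.4 -260.2] rect [ 489.5 -277.3] [148.5  99.1] 8.0 circ 489.2 -276.9 88.3
1009 [206. 256.] cen [ 394.8 -336.4] rect [ 396.6 -334.8] [52.2 17.3] 63.1 circ 397.5 -335.3 26.2
938 [550. 177.] cen [ 645.3 -240.5] rect [ 644.2 -241.9] [17.2 42.1] 108.1 circ 651.6 -239.4 21.0
t 20.6 pos [ 446.4 -294.2  129.3] yaw [-1.7996e+02 -2.0000e-02  9.7580e+01] gap 49.7
delta_m [0.2233 0.0412 0.0243] dist 228.4 rot [-4.0000e-04 -7.0000e-04 -1.3303e+00] half [0.1117 0.0206 0.0122]
```

View pics/w9.png

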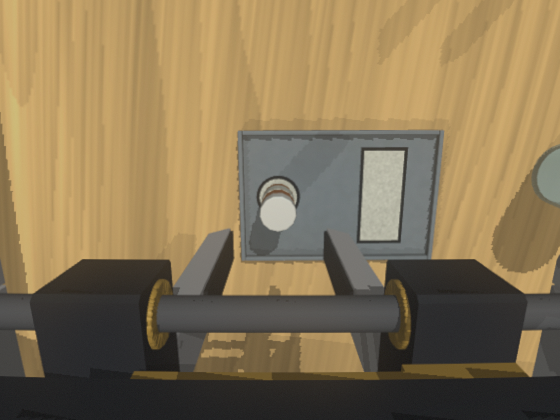

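The amber vial stands upright and centred in the round mark, cap at (278,212). Yellow box next.

```bash
python3 -m pendant '[{"claw":0.06,"delta_pos":[0.01,0.0018,0],"rotation":[0,0,-0.08]},{"claw":0.06,"delta_pos":[0.03,0.0055,0],"rotation":[0,0,-0.22]},{"claw":0.06,"delta_pos":[0.055,0.01,0],"rotation":[0,0,-0.37]},{"claw":0.06,"delta_pos":[0.085,0.0157,0],"rotation":[0,0,-0.52]},{"claw":0.06,"delta_pos":[0.115,0.0212,0],"rotation":[0,0,-0.67]},{"claw":0.06,"delta_pos":[0.145,0.0268,0.005],"rotation":[0,0,-0.82]},{"claw":0.06,"delta_pos":[0.175,0.0323,0.01],"rotation":[0,0,-0.97]},{"claw":0.06,"delta_pos":[0.2,0.037,0.015],"rotation":[0,0,-1.12]},{"claw":0.06,"delta_pos":[0.216,0.04,0.02],"rotation":[0,0,-1.25]},{"claw":0.06,"delta_pos":[0.2233,0.0412,0.0243],"rotation":[0,0,-1.33]}]'; python3 -m pendant '[{"claw":0.06,"delta_pos":[0,0,0],"rotation":[0,0,0]}]'; python3 wr.py w10; python3 cap.py w10 white 36; python3 go.py 457.7 -67.4 7.5 173.8;  python3 cap.py w7 white 36

```

```text
clock: 21.85
eef_pos: [456.9, -66.4, 103.1]
eef_rot: [3.141, -0.004, 3.037]
wrist_force: [0.4, 0.3, 0.7]
finger_gap: 59.9
clock: 21.98
eef_pos: [456.1, -65.9, 101.5]
eef_rot: [3.141, -0.006, 3.038]
wrist_force: [0.0, -0.4, 0.4]
finger_gap: 59.8
[456.11618307 -65.93861465 101.52870433] [-0.003  0.011  0.004 -0.    -0.006  0.015]
1626 [275. 215.] cen [455.6 -68.3] rect [456.6 -68.2] [18.9 48.7] 173.4 circ 456.5 -68.3 25.9
t 22.02 pos [456.1 -66.2 101.7] yaw [179.95  -0.37 173.97] gap 60.1
delta_m [-0.0023 -0.0011  0.0941] dist 94.2 rot [ 0.0008 -0.0064  0.003 ] half [-0.0011 -0.0006  0.0471]
1804 [146. 161.] cen [455.9 -67.1] rect [456.  -67.2] [19.4 49.7] 173.2 circ 455.7 -67.3 26.2
1284 [280. 219.] cen [557.8 -98. ] rect [557.5 -98. ] [29.4 31.9] 97.1 circ 557.5 -97.9 16.3
257 [236. 355.] cen [ 535.8 -219.8] rect [ 536.3 -221.6] [30.3  9.7] 7.4 circ 536.1 -219.7 15.4
```

View pics/w10.png

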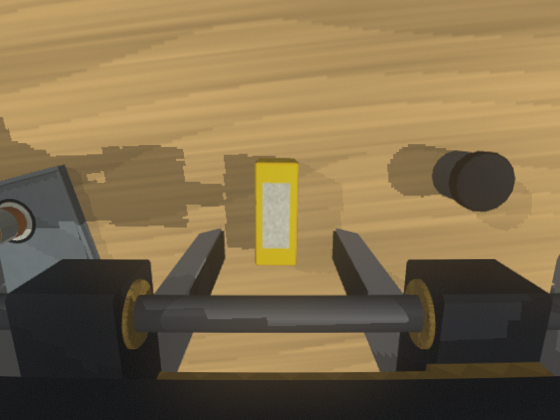

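The yellow box is centred between the fingers and aligned with them; gripping.

```bash
python3 -m pendant '[{"claw":0.06,"delta_pos":[-0.0016,-0.0013,0.03],"rotation":[0,-0.006,0.005]},{"claw":0.06,"delta_pos":[-0.0016,-0.0013,0.06],"rotation":[0,-0.006,0.005]},{"claw":0.06,"delta_pos":[-0.0016,-0.0013,0.087],"rotation":[0,-0.006,0.005]},{"claw":0.06,"delta_pos":[-0.0016,-0.0013,0.0941],"rotation":[0,-0.006,0.005]},{"claw":0.06,"delta_pos":[-0.0016,-0.0013,0.0941],"rotation":[0,-0.006,0.005]},{"claw":0.02,"delta_pos":[-0.0016,-0.0013,0.0941],"rotation":[0,-0.006,0.005]},{"claw":0.02,"delta_pos":[-0.0016,-0.0013,0.0941],"rotation":[0,-0.006,0.005]},{"claw":0.02,"delta_pos":[-0.0016,-0.0013,0.0941],"rotation":[0,-0.006,0.005]},{"claw":0.02,"delta_pos":[-0.0016,-0.0013,0.0941],"rotation":[0,-0.006,0.005]}]' 20; python3 -m pendant '[{"claw":0.02,"delta_pos":[0,0,-0.01],"rotation":[0,0,0]},{"claw":0.02,"delta_pos":[0,0,-0.03],"rotation":[0,0,0]},{"claw":0.02,"delta_pos":[0,0,-0.055],"rotation":[0,0,0]},{"claw":0.02,"delta_pos":[0,0,-0.085],"rotation":[0,0,0]},{"claw":0.02,"delta_pos":[0,0,-0.115],"rotation":[0,0,0]},{"claw":0.02,"delta_pos":[0,0,-0.135],"rotation":[0,0,0]},{"claw":0.02,"delta_pos":[0,0,-0.135],"rotation":[0,0,0]}]'; python3 go.py 540.6 -282 115 97.6
```

```text
clock: 23.15
eef_pos: [457.2, -67.5, 7.9]
eef_rot: [3.141, 0.0, 3.031]
wrist_force: [-1.1, 0.7, 5.4]
finger_gap: 31.9
clock: 24.02
eef_pos: [457.7, -67.7, 144.4]
eef_rot: [3.141, 0.003, 3.031]
wrist_force: [0.3, 0.2, -1.5]
finger_gap: 31.7
t 24.02 pos [457.7 -67.7 144.4] yaw [1.7998e+02 1.7000e-01 1.7369e+02] gap 31.7
delta_m [-0.1059 -0.2039  0.0296] dist 231.6 rot [0.0023 0.0023 1.328 ] half [-0.0529 -0.1019  0.0148]
```

```bash
python3 -m pendant '[{"claw":0.02,"delta_pos":[-0.006,-0.0115,0],"rotation":[0,0,0.08]},{"claw":0.02,"delta_pos":[-0.016,-0.031,0],"rotation":[0,0,0.22]},{"claw":0.02,"delta_pos":[-0.028,-0.054,0],"rotation":[0,0,0.37]},{"claw":0.02,"delta_pos":[-0.041,-0.079,0],"rotation":[0,0,0.52]},{"claw":0.02,"delta_pos":[-0.055,-0.106,0],"rotation":[0,0,0.67]},{"claw":0.02,"delta_pos":[-0.069,-0.133,0],"rotation":[0,0,0.82]},{"claw":0.02,"delta_pos":[-0.083,-0.16,0.005],"rotation":[0,0,0.97]},{"claw":0.02,"delta_pos":[-0.095,-0.183,0.012],"rotation":[0,0,1.12]},{"claw":0.02,"delta_pos":[-0.103,-0.198,0.02],"rotation":[0,0,1.25]},{"claw":0.02,"delta_pos":[-0.1059,-0.2039,0.0296],"rotation":[0.002,0.002,1.328]}]'; python3 -m pendant '[{"claw":0.02,"delta_pos":[0,0,0],"rotation":[0,0,0]}]'; python3 wr.py w11; python3 go.py 540.6 -282 12 97.6
```

```text
clock: 25.28
eef_pos: [540.3, -282.6, 113.2]
eef_rot: [-3.141, -0.001, 1.699]
wrist_force: [0.6, 0.3, -2.2]
finger_gap: 31.9
clock: 25.4
eef_pos: [539.6, -282.5, 111.4]
eef_rot: [-3.138, -0.003, 1.699]
wrist_force: [-0.3, 0.6, -0.8]
finger_gap: 31.9
[ 539.59953022 -282.50901317  111.36730662] [ 0.    -0.002 -0.002  0.001  0.001 -0.016]
t 25.45 pos [ 539.7 -282.4  111.9] yaw [-1.7984e+02 -1.4000e-01  9.7430e+01] gap 31.9
delta_m [0.     0.0012 0.0999] dist 99.9 rot [-0.0028 -0.0025 -0.0029] half [0.     0.0006 0.0499]
```

View pics/w11.png

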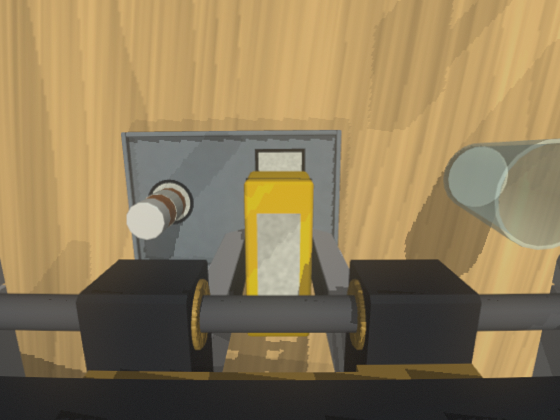

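```bash
python3 -m pendant '[{"claw":0.02,"delta_pos":[0,0.001,0.02],"rotation":[-0.003,-0.0025,-0.003]},{"claw":0.02,"delta_pos":[0,0.001,0.045],"rotation":[-0.003,-0.0025,-0.003]},{"claw":0.02,"delta_pos":[0,0.001,0.07],"rotation":[-0.003,-0.0025,-0.003]},{"claw":0.02,"delta_pos":[0,0.001,0.086],"rotation":[-0.003,-0.0025,-0.003]},{"claw":0.02,"delta_pos":[0,0.001,0.094],"rotation":[-0.003,-0.0025,-0.003]},{"claw":0.02,"delta_pos":[0,0.001,0.0985],"rotation":[-0.003,-0.0025,-0.003]},{"claw":0.02,"delta_pos":[0,0.001,0.0999],"rotation":[-0.003,-0.0025,-0.003]},{"claw":0.02,"delta_pos":[0,0.001,0.0999],"rotation":[-0.003,-0.0025,-0.003]}]'; python3 go.py 540.6 -282 11.9 97.6
```

```text
clock: 26.45
eef_pos: [540.6, -282.2, 12.4]
eef_rot: [3.141, 0.0, 1.704]
wrist_force: [0.2, -0.7, -0.9]
finger_gap: 31.7
t 26.45 pos [ 540.6 -282.2   12.4] yaw [1.7996e+02 3.0000e-02 9.7610e+01] gap 31.7
delta_m [0.0002 0.     0.0005] dist 0.6 rot [0.0008 0.0005 0.0001] half [0.0001 0.     0.0003]
```

```bash
python3 -m pendant '[{"claw":0.02,"delta_pos":[0,0,0.0005],"rotation":[0,0,0]},{"claw":0.02,"delta_pos":[0,0,0.0005],"rotation":[0,0,0]},{"claw":0.05,"delta_pos":[0,0,0.0005],"rotation":[0,0,0]},{"claw":0.05,"delta_pos":[0,0,0.0005],"rotation":[0,0,0]},{"claw":0.05,"delta_pos":[0,0,0.0005],"rotation":[0,0,0]},{"claw":0.05,"delta_pos":[0,0,-0.02],"rotation":[0,0,0]},{"claw":0.05,"delta_pos":[0,0,-0.06],"rotation":[0,0,0]},{"claw":0.05,"delta_pos":[0,0,-0.1],"rotation":[0,0,0]},{"claw":0.05,"delta_pos":[0,0,-0.118],"rotation":[0,0,0]},{"claw":0.05,"delta_pos":[0,0,-0.118],"rotation":[0,0,0]}]'; python3 wr.py w12; python3 cap.py w12 white 40; python3 go.py 400 -50 200 97
```

```text
clock: 27.7
eef_pos: [540.8, -282.3, 131.6]
eef_rot: [3.139, 0.002, 1.704]
wrist_force: [-0.8, 0.6, -0.9]
finger_gap: 49.6
[ 540.82457209 -282.33129728  131.56422596] [ 0.     0.042  0.036  0.001 -0.022  0.   ]
5274 [223. 208.] cen [ 495.3 -290.5] rect [ 500.1 -297.6] [146.5  61.7] 57.5 circ 486.7 -289.9 74.1
3638 [164. 173.] cen [ 445.4 -268. ] rect [ 453.6 -256.7] [161.4  80.5] 49.2 circ 483.6 -282.7 80.7
3433 [474. 179.] cen [ 695.8 -239.6] rect [ 719.8 -248.1] [107.2  85. ] 13.4 circ 721.2 -245.4 59.6
2409 [338. 239.] cen [ 594.1 -305.3] rect [ 581.1 -291.6] [ 58.8 148. ] 117.3 circ 601.6 -281.1 74.2
1321 [278. 204.] cen [ 539.9 -281.7] rect [ 540.1 -282.3] [18.2 48.2] 97.1 circ 539.9 -282.3 25.7
366 [178. 189.] cen [ 457.5 -279.8] rect [ 458.6 -282.3] [20.1 30. ] 137.0 circ 455.7 -285.4 15.1
t 27.75 pos [ 540.3 -282.   130. ] yaw [1.7997e+02 1.0000e-02 9.7610e+01] gap 49.9
delta_m [ 0.2485 -0.1083 -0.0702] dist 280.0 rot [0.0005 0.0002 0.0106] half [ 0.1243 -0.0542 -0.0351]
```

View pics/w12.png

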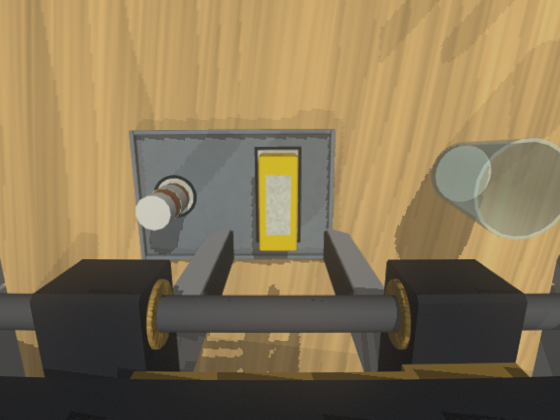

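The yellow box is at (540.0, -282.0), 97.1°, against the mark at (540.4, -282.3), 97.7°. I'll move the arm clear and do a final overview check.

```bash
python3 -m pendant '[{"claw":0.05,"delta_pos":[0.02,-0.009,-0.02],"rotation":[0,0,0]},{"claw":0.05,"delta_pos":[0.06,-0.026,-0.04],"rotation":[0,0,0]},{"claw":0.05,"delta_pos":[0.1,-0.0435,-0.06],"rotation":[0,0,0]},{"claw":0.05,"delta_pos":[0.14,-0.061,-0.07],"rotation":[0,0,0]},{"claw":0.05,"delta_pos":[0.18,-0.078,-0.07],"rotation":[0,0,0]},{"claw":0.05,"delta_pos":[0.22,-0.096,-0.07],"rotation":[0,0,0]},{"claw":0.05,"delta_pos":[0.2485,-0.1083,-0.0702],"rotation":[0,0,0]},{"claw":0.05,"delta_pos":[0.2485,-0.1083,-0.0702],"rotation":[0,0,0]},{"claw":0.05,"delta_pos":[0.2485,-0.1083,-0.0702],"rotation":[0,0,0]}]'; python3 - <<'E'
from h import *
for n in ["scene","top"]:
    im=manip.camera(n); cv2.imwrite(f"pics/{n}9.png",im[:,:,::-1])
    m=manip.camera_model(n);T=m["cam_to_world"];h=hsv(im);S,V=h[...,1],h[...,2];R,G,B=[im[...,i].astype(int) for i in range(3)]
    for k,mk,zs in (("white",(S<50)&(V>115),(40,62)),("blue",(B>R*1.4)&(B>G*1.3)&(B>50),(62,)),("red",(R>2.3*G)&(R>2*B)&(R>60),(58,)),("blk",V<55,(45,))):
        for a,c,ct in blobs(mk,60):
            for z in zs:
                w=cast([c],m,T,z)[0]
                if 400<w[0]<760 and abs(w[1])<360 and a<1000: 
                    r=cv2.minAreaRect(cast(ct.reshape(-1,2),m,T,z)[:,:2].astype(np.float32)); print(n,k,z,a,c.round(0),w[:2].round(1),np.round(r[1],0),round((r[2]+(90 if r[1][1]>r[1][0] else 0))%180,1))
E
```

```text
clock: 28.88
eef_pos: [400.1, -50.3, 199.3]
eef_rot: [-3.141, -0.0, 1.704]
wrist_force: [0.3, -0.2, 0.4]
finger_gap: 50.0
scene white 40 621 [173. 323.] [ 725.1 -235.6] [49. 46.] 72.0
scene white 62 621 [173. 323.] [ 736.  -233.8] [47. 45.] 72.0
scene white 40 187 [129. 243.] [ 542.  -282.3] [16. 47.] 97.3
scene white 62 187 [129. 243.] [ 558.3 -279.1] [16. 45.] 97.3
scene white 40 126 [415. 165.] [533.3 312. ] [16. 46.] 97.3
scene white 62 126 [415. 165.] [549.9 297.8] [16. 44.] 97.3
scene white 40 106 [113. 201.] [ 430.9 -299.8] [27. 22.] 31.6
scene white 62 106 [113. 201.] [ 450.5 -296. ] [26. 22.] 31.6
scene blue 62 128 [391. 131.] [446.8 296.7] [24. 38.] 153.9
scene red 58 404 [415. 172.] [565.5 291.8] [47. 92.] 97.4
scene red 58 184 [344. 238.] [667.9  92.6] [25. 31.] 157.5
scene blk 45 429 [297. 166.] [463.7  76. ] [40. 73.] 161.0
scene blk 45 159 [388. 182.] [563.9 235.2] [142.  24.] 6.1
scene blk 45 89 [108. 262.] [ 574.4 -323.3] [43. 15.] 16.3
scene blk 45 70 [132. 201.] [ 448.8 -262.4] [11. 40.] 99.6
top white 40 385 [388. 154.] [ 698.3 -229.2] [49. 47.] 76.2
top white 62 385 [388. 154.] [ 692.8 -224.1] [48. 46.] 76.2
top white 40 170 [138. 224.] [533.3 314.5] [17. 47.] 96.9
top white 62 170 [138. 224.] [531.7 307. ] [16. 46.] 96.9
top white 40 170 [412. 226.] [ 540.6 -280.2] [17. 47.] 97.5
top white 62 170 [412. 226.] [ 538.8 -274. ] [16. 46.] 97.5
top white 40 131 [422. 270.] [ 446.9 -300.7] [25. 26.] 91.2
top white 62 131 [422. 270.] [ 447.2 -294. ] [25. 25.] 91.2
top blue 62 121 [139. 267.] [439.2 301.6] [23. 24.] 91.3
top red 58 101 [239. 165.] [662.4  96.4] [23. 23.] 46.0
```

View pics/scene9.png

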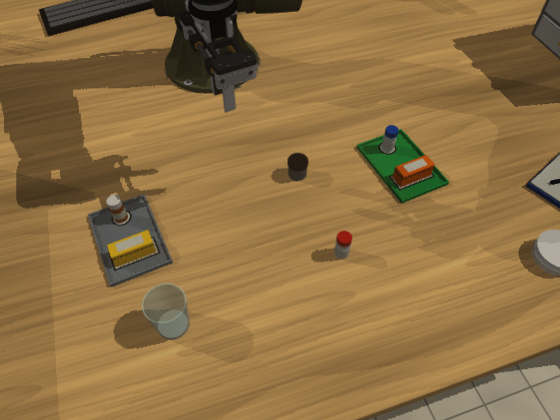

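View pics/top9.png

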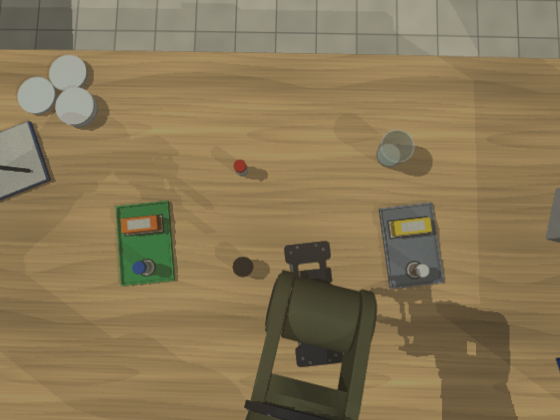

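Both overviews agree: all four items are within about 1 mm of their marks in the top view and upright. The red vial (240,167), jar (243,267) and beaker (396,148) are where they started, and the arm is clear.

```bash
python3 -c "
from cell import manip
print(manip.sign_off())"
```

```text
the job is handed in; nothing more can be done
None
```

Both kits are made up and the job was handed in at about 29 s; the interface reports no verdict. The order was blue vial and orange box into the green tray, then amber vial and yellow box into the grey tray.

- **Vials:** both stand upright in their round marks. The top view puts each within about 1 mm of the mark's centre.
- **Slide boxes:** both lie flat, label up, along their marks' long side. They are within about 1 mm of centre and about 0.6° of square.
- **Left alone:** the red-capped vial, the jar and the beaker are still where they were in the first pictures, and the arm was clear of everything at hand-in.

The scene camera's raw centroid for the blue cap disagreed with the other two by several mm. I discounted it because its colour mask included the side of the cap; the top and wrist cameras agree on the vial's position to about 1.5 mm. No other check failed.

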